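Tug the print case's lid and make sure its catch holds

ROBOT

A 6-joint arm with a two-finger parallel gripper is mounted at the origin on the work surface. World frame = base frame: x ahead of the robot, y to its left, z up, the work surface at z = 0. Lengths are in m, angles in rad, forces in N, time in s.
With the tool pointing down it reaches from about 0.275 to 0.825 m from the base axis. Payload 4.9 kg.
Tool frame: the origin (TCP) lies midway between the tips of the shut fingers; the grasp point (between the pads) lies 19 mm behind it (bot.grip_depth is the distance from the TCP to the grasp point, in m); y points along the fingers, x is the direction in which the jaws open and shut, and the axes are right-handed (so a half turn about y gives the same grasp; the last joint's range is limited). The gripper opens to 85 mm and grips with 20 to 120 N. Pads are 22 mm wide; open, the fingers measure 114 mm over their backs; the gripper's body (76 mm by 85 mm) begins 54 mm behind the grasp point. The pads swing forward as they close: fully open they stand 13 mm farther back than shut.
Start: joints at [-1.393, 0.326, -0.193, 1.052, 0, 1.437], TCP at [0.169, -0.523, 0.231] pointing down, gripper open.
Joint ranges: [-2.65, 2.65], [-0.97, 1.79], [-1.3, 1.35], [-1.93, 2.1], [-1.47, 1.37], [-3.14, 3.14]. Speed limits (rad/s): [2.57, 2.57, 3.14, 3.14, 3.14, 3.14].

INTERFACE

Orientations are given as a unit quaternion [w, x, y, z].
In Python, from cell import bot gives the robot as it stands. Calls block until the motion is done:
- bot.move_pose(position, orientation): joint-space move of the TCP to a pose.
- bot.move_linear(position, speed=0.15, rotation=None, until_force=None): straight line of the TCP; rotation=None keeps the orientation; speed is the mean speed in m/s. With until_force (N) it stops when the force on the tool has changed by that much, and returns True; else False.
- bot.goto_joints(angles): joint-space move.
- bot.set_gripper(opening, grasp_force=None): opening from 0.0 (shut) to 1.0 (fully open); grasp_force is the grip in N (None keeps the last); returns when the fingers have stopped.
- bot.wait(seconds).
- bot.solve_ik(position, orientation): joint angles nearest the present ones, or None.
- bot.camera(name): name is "scene" or "top" or "wrist"; returns the picture (480x640x3 uint8, red, green, blue); there is no depth.
- bot.calibration(name): a dict with "mtx" (3x3 intrinsics, pixels), "k1" (the pictures are not rectified: a ray, as slopes to the right and down, at radius r is drawn at 1 + k1 r^2 times it, then the intrinsics apply), "extrinsics" (4x4, takes a point from world to camera coordinates); the wrist camera has in their place "hand_eye" (4x4, takes a point from camera to tool coordinates, whose origin is the TCP and whose axes are the tool frame's). Camera axes: x right, y down, z forward; pixel columns grow to the right and rows downward; lengths in m; the calibration is good to about 2 mm. A picture is of the moment at which its call begins: read the wrist's pose just before it. calibration takes no time and is no camera call.
A pose or a line that the arm cannot do raises bot.PlanningError and nothing moves.
- bot.close_job(): hands the job in, once; it reports no verdict.
Trained networks look in the newest picture that a camera, given by its name, has taken for a name from the list of things; names that differ only in an ending like _2 or _b are one class to them, and where a whole thing is asked for, a point or a joint stands for the part that bears it (a point fixed in the world has none). Each returns a list of dicts, best first, with "confidence" (0 to 1); they miss things now and then, are a little off and sometimes report something else, mostly with a low value. They report only what shows in the picture. A call takes as long as a camera call.
- bot.search_frame(camera, thing): "bbox" ([left, top, width, height] in pixels, round what is visible of it).
Readings, each from a call of its own:
- bot.read_clock(): time.
- bot.read_joint_positions(): joint angles.
- bot.read_joint_vel(): joint speeds.
- bot.read_joint_efforts(): joint torques, N m.
- bot.read_position(): TCP position.
- bot.read_tool_rot(): TCP orientation.
- bot.read_ft_force(): force on the tool from outside, world axes, zero at the start.
- bot.read_moment(): the same for the moment, N m.
- bot.read_gripper_width(): opening from 0.0 (shut) to 1.0 (fully open).
Only numpy, scipy, OpenCV 4.12 (cv2) and the standard library are available. Lean on these libraries where they do the work, as an engineer would, in place of code of your own. Each camera call takes 0.05 s, during which the arm holds its last target.

TASK

Someone put the lid of the large print case down without checking it. Take its handle and tug it straight up to see whether the catch holds; if the lid comes up, press it back down until it clicks fully shut. Let go at the end with the lid shut and caught, and leave the small case where it stands.

Things in the scene. Friction and masses are not known exactly. Their poses are not given: they have to be found in the camera images.
- case: large grey print case, 240 (x) x 280 (y) x 80 mm below its lid; it stands fast and does not shift. Origin: centre of its underside, z up; front (handle and catch) faces its own -x; the lid's hinge runs along its rear (+x) top edge, 120 mm behind the origin, 80 mm up. The flat lid, 252 x 302 x 8 mm with a 20 mm front skirt, opens upwards; its top is 88 mm above the chest top when shut
- lid_handle (a point): middle of the large case's lid handle: round steel bar 12 mm thick, 80 mm long, along the case's y, on two end posts; bar centre 30 mm above the lid's top (118 mm above the chest top when shut), 215 mm ahead of the hinge, 95 mm ahead (-x) of the case's origin. It rises 2.15 mm per 0.01 rad of lid. Axes are the lid's (x to the rear, y along the bar)
- lid (a joint): large lid's angle, rad: 0 shut, grows as its front rises (max 1.2). Caught, it has 2 mm play (stops at about 0.008) and cannot be pulled open. Not caught, it rests on the catch at about 0.033 (handle 7 mm high), nearly shut, lifts freely with 3 N at the handle. About 8 N down on handle or lid front carries it past the catch to 0. Damped: let go, it sinks slowly and does not catch by itself
- small_case: a loose bystander, the small grey case: 172 x 182 mm, 80 mm high, of the same look with a shorter bar handle (60 mm long) on top; origin at the centre of its underside. It is to be left alone

How it is judged:
On the way:
1. the lid has been tugged up by the robot: either a caught lid is pulled up against its catch (0.005 to 0.013 rad), or an uncaught one is lifted clear off the catch (above 0.05 rad) (contact force between the fingers and case above 1 N and (value of joint lid between 0.005 and 0.013 rad or value of joint lid above 0.05 rad)), for 0.25 s.
At the end, for the whole second after the job is handed in: the large case's lid is fully shut, below its catch (under 0.005 rad, about 1 mm at the front), and still; the small case is within 15 mm of where it stood (value of joint lid below 0.005 rad and velocity of joint lid below 0.02 rad/s and distance of small_case from where it was at the start of the episode below 0.015 m); the robot touches nothing.
It fails at once if the small case is moved by more than 15 mm (distance of small_case from where it was at the start of the episode above 0.015 m).
It also fails if it takes over 35 s, if anything falls off the work surface, if the arm or the gripper's body presses on something with over 40 N, if the wrist force passes 120 N, or if a joint passes its speed limit or range.

## Working session

There is one attempt and no reset: what is moved stays moved. The work goes in short steps, each a Python script; the robot and the scene stay as the last script left them, time stands still between calls to the robot, and variables do not carry over. Pictures are saved under pics/ and viewed, and the job is handed in when it is done.

```bash
mkdir -p pics; ls; python3 - <<'E'
from cell import bot
import cv2
for n in ("scene","top","wrist"):
    im=bot.camera(n); cv2.imwrite(f"pics/a_{n}.png",im[:,:,::-1])
    for t in ("case","lid_handle","small_case"):
        print(n,t,[(d["bbox"],round(d["confidence"],2)) for d in bot.search_frame(n,t)])
    c=bot.calibration(n); print(c)
print(bot.read_clock(),bot.read_position(),bot.read_tool_rot())
E
```

```text
pics
scene case [([166.3, 116.0, 146.5, 150.7], 0.55)]
scene lid_handle [([161.2, 113.1, 150.4, 140.0], 0.97)]
scene small_case [([378.4, 293.3, 128.4, 124.5], 0.92)]
{'mtx': array([[529.60089241,   0.        , 316.98980413],
       [  0.        , 529.60089241, 237.1198297 ],
       [  0.        ,   0.        ,   1.        ]]), 'k1': -0.07761267374331228, 'extrinsics': array([[-0.77147717,  0.63621766,  0.00707506,  0.46766228],
       [ 0.52288835,  0.64031121, -0.56266271, -0.24834581],
       [-0.3625062 , -0.43038197, -0.82665628,  1.35474247],
       [ 0.        ,  0.        ,  0.        ,  1.        ]])}
top case [([351.3, 146.2, 163.5, 154.7], 0.56)]
top lid_handle [([352.7, 147.7, 161.1, 151.7], 0.55)]
top small_case [([115.0, 192.3, 111.1, 106.7], 0.93)]
{'mtx': array([[463.98291354,   0.        , 320.34909095],
       [  0.        , 463.98291354, 232.18365427],
       [  0.        ,   0.        ,   1.        ]]), 'k1': -0.08755830660692242, 'extrinsics': array([[ 0.01256525, -0.99990851,  0.00500923, -0.0284532 ],
       [-0.99336966, -0.01305529, -0.11422032,  0.60184518],
       [ 0.11427527, -0.00354081, -0.99344281,  0.99493774],
       [ 0.        ,  0.        ,  0.        ,  1.        ]])}
wrist case []
wrist lid_handle []
wrist small_case []
{'mtx': array([[406.09166709,   0.        , 326.53027319],
       [  0.        , 406.09166709, 238.11149501],
       [  0.        ,   0.        ,   1.        ]]), 'k1': 0.01603354318811021, 'hand_eye': array([[ 9.99999869e-01, -3.60606303e-04, -3.63434168e-04,
         3.96103916e-04],
       [ 2.32878346e-04, -3.11801643e-01,  9.50147189e-01,
        -1.42755878e-01],
       [-4.55948436e-04, -9.50147149e-01, -3.11801518e-01,
         7.95526083e-02],
       [ 0.00000000e+00,  0.00000000e+00,  0.00000000e+00,
         1.00000000e+00]])}
0.6 [ 0.16873985 -0.52349146  0.23128256] [-0.57156942  0.57157434 -0.41629735  0.4163024 ]
```

View pics/a_top.png

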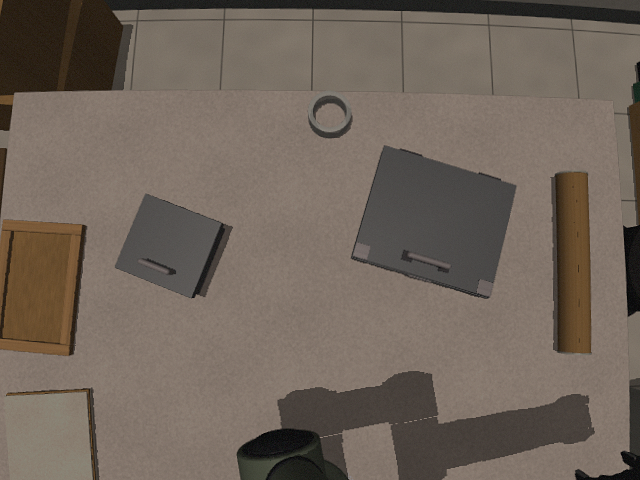

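View pics/a_scene.png

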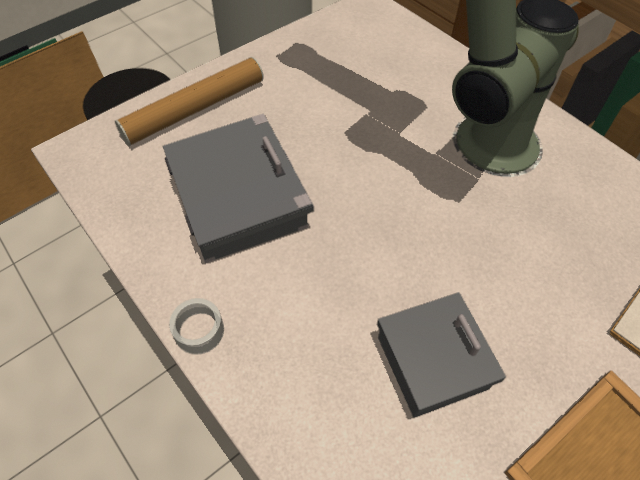

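The top view shows the large case on the right, with its lid corners near (384,147), (515,185), (490,297) and (352,259) and its handle from (403,255) to (449,268). The small case is on the left, near (170,245). I'll zoom in for accurate points.

```bash
python3 - <<'E'
import cv2
a=cv2.imread("pics/a_top.png")[135:310,340:530]; cv2.imwrite("pics/b_top.png",cv2.resize(a,None,fx=3.4,fy=3.4,interpolation=cv2.INTER_CUBIC)*1)
a=cv2.imread("pics/a_scene.png")[105:270,150:325]; cv2.imwrite("pics/b_scene.png",cv2.resize(a,None,fx=3.6,fy=3.6,interpolation=cv2.INTER_CUBIC))
E
```

```text
(no output)
```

View pics/b_top.png

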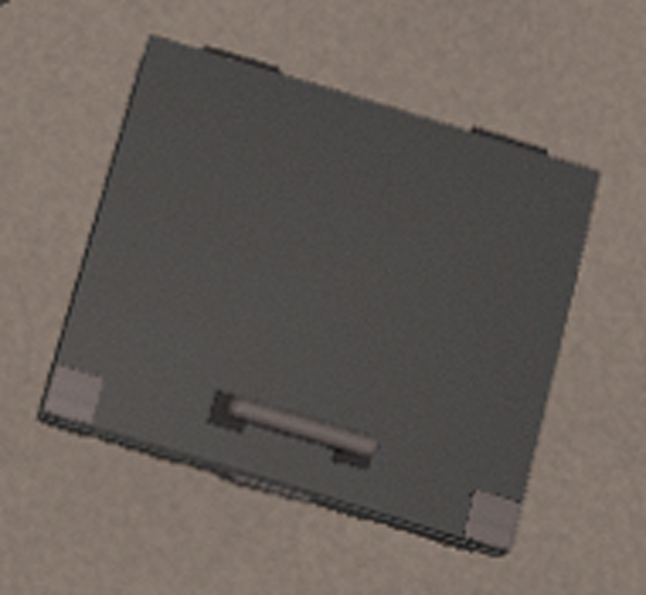

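View pics/b_scene.png

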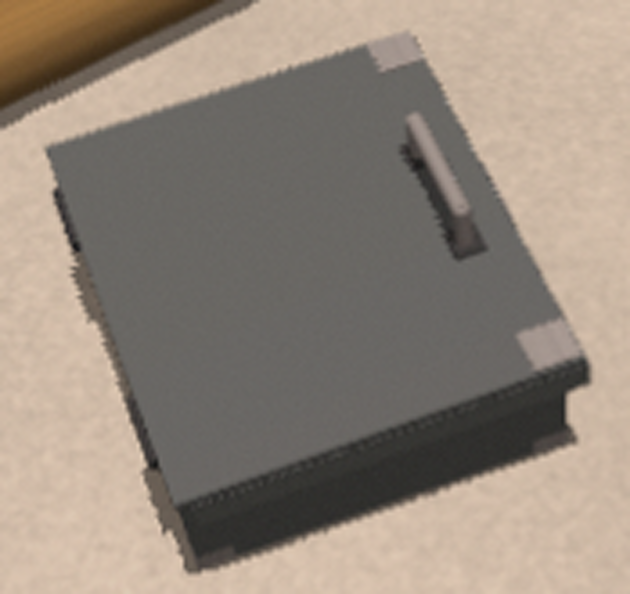

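```bash
cat > h.py <<'E'
import numpy as np
from scipy.spatial.transform import Rotation as R
def proj(c,p):
    E=c["extrinsics"]; q=(E[:3,:3]@np.atleast_2d(p).T).T+E[:3,3]
    s=q[:,:2]/q[:,2:]; s=s*(1+c["k1"]*(s**2).sum(1))[:,None]
    return s*c["mtx"][0,0]+c["mtx"][:2,2]
def lidpts(v,L):  # L: lid points, x from hinge (neg ahead), y, z above the hinge line
    x,y,yaw,th=v[:4]; L=np.array(L,float)
    c,s=np.cos(th),np.sin(th)
    P=np.stack([L[:,0]*c+L[:,2]*s, L[:,1], -L[:,0]*s+L[:,2]*c],1)+[.12,0,.08]
    return (R.from_euler('z',yaw).as_matrix()@P.T).T+[x,y,0]
E
python3 - <<'E'
from cell import bot
from h import *
from scipy.optimize import least_squares
ct,cs=bot.calibration("top"),bot.calibration("scene")
T=np.array([[150,36],[599,172],[513,545],[43,413],[233,406],[374,448]])/3.4+[340,135]-.35
S=np.array([[178,505],[48,148],[415,36],[583,354],[462,210],[413,118]])/3.6+[150,105]-.35
L=[[0,.151,.008],[0,-.151,.008],[-.252,-.151,.008],[-.252,.151,.008],[-.215,.04,.038],[-.215,-.04,.038]]
def f(v,th=None,full=False):
    L2=np.array(L); L2[:4,0]+=v[4] 
    w=np.r_[v[:3],v[3] if th is None else th]
    P=lidpts(w,L2); return np.r_[(proj(ct,P)-T).ravel(),(proj(cs,P+[v[5],v[6],v[7]])-S).ravel(),(np.array(v[5:])/.002)]
for th in (None,0,.033):
    r=least_squares(f,[.6,-.2,-.2,.0,0,0,0,0],args=(th,))
    print(th,r.x.round(4),r.cost.round(2)); print(r.fun.round(1))
    print(lidpts(np.r_[r.x[:3],r.x[3] if th is None else th],[[-.215,0,.038]]))
E
```

```text
None [ 6.284e-01 -2.666e-01 -2.758e-01  2.790e-02  3.400e-03 -1.000e-04
 -1.000e-04 -1.300e-03] 13.37
[-0.1 -0.7  0.9 -0.9 -0.2  2.  -0.6 -0.   1.9  0.4 -1.8 -0.8 -0.4  0.1
 -1.  -0.4 -1.5 -1.8  1.7  0.5  0.2 -0.   0.8  1.1 -0.  -0.1 -0.6]
[[ 0.53809031 -0.24099824  0.12398007]]
0 [ 6.2960e-01 -2.6780e-01 -2.7100e-01 -5.9777e+00  2.4000e-03 -1.1000e-03
 -7.0000e-04  2.0000e-04] 16.54
[-0.  -0.5  1.2 -1.3 -0.6  1.7 -0.2  0.6  2.   0.7 -1.9 -0.8 -0.1 -1.
 -1.4 -1.2 -1.8 -0.8  1.8  1.1  0.2  0.6  0.7  1.9 -0.5 -0.4  0.1]
[[ 0.53804242 -0.24240687  0.118     ]]
0.033 [ 6.2820e-01 -2.6630e-01 -2.7670e-01  9.9417e+00  3.6000e-03  1.0000e-04
  0.0000e+00 -1.5000e-03] 13.48
[-0.2 -0.7  0.9 -0.8 -0.1  2.1 -0.6 -0.1  1.9  0.3 -1.8 -0.9 -0.4  0.3
 -0.9 -0.3 -1.5 -2.   1.6  0.4  0.2 -0.1  0.9  1.   0.1  0.  -0.8]
[[ 0.53809831 -0.24074091  0.12507302]]
```

```bash
cat >> h.py <<'E'
V=np.array([.6283,-.2667,-.2755,0.0])
def hand(th): return lidpts(np.r_[V[:3],th],[[-.215,0,.038]])[0]
def ori(sgn=1):
    x=sgn*np.array([np.cos(V[2]),np.sin(V[2]),0]); y=np.array([0,0,-1.]); 
    q=R.from_matrix(np.stack([x,y,np.cross(x,y)],1)).as_quat(); return np.r_[q[3],q[:3]]
E
python3 - <<'E'
from cell import bot
from h import *
import cv2
h=hand(0.0); p=[h[0],h[1],.23]
for s in (1,-1):
    j=bot.solve_ik(p,ori(s)); print(s,None if j is None else np.round(j,2))
js={s:bot.solve_ik(p,ori(s)) for s in(1,-1)}
s=min([k for k in js if js[k] is not None],key=lambda k:abs(js[k][5])); print("use",s)
bot.move_pose(p,ori(s)); bot.set_gripper(0.6)
P,q=bot.read_position(),bot.read_tool_rot(); im=bot.camera("wrist"); cv2.imwrite("pics/c_wrist.png",im[:,:,::-1])
print(P,q,bot.read_clock(),bot.read_gripper_width(),bot.search_frame("wrist","lid_handle"))
# predicted bar ends
c=bot.calibration("wrist"); H=c["hand_eye"]; W=np.eye(4); W[:3,:3]=R.from_quat(np.r_[q[1:],q[0]]).as_matrix(); W[:3,3]=P
c["extrinsics"]=np.linalg.inv(W@H)
for th in (0,.033): print(th,proj(c,lidpts(np.r_[V[:3],th],[[-.215,.04,.038],[-.215,0,.038],[-.215,-.04,.038],[-.252,.151,.008],[-.252,-.151,.008]])).round(1))
E
```

```text
1 [-0.55  0.4  -0.09  1.08  0.    1.3 ]
-1 [-0.55  0.4  -0.09  1.08  0.   -1.84]
use 1
[ 0.53674371 -0.24116521  0.23000501] [-0.70037628  0.7003857  -0.09729228  0.09729929] 2.7833 0.6011097560317502 [{'bbox': [269.8, 0.0, 370.2, 396.3], 'confidence': 0.6}]
0 [[327.  170.6]
 [327.  231.7]
 [327.  287.2]
 [265.8 -20.6]
 [283.1 392.6]]
0.033 [[329.2 172.4]
 [329.2 235. ]
 [329.1 291.7]
 [264.5 -24.7]
 [282.5 399.4]]
```

View pics/c_wrist.png

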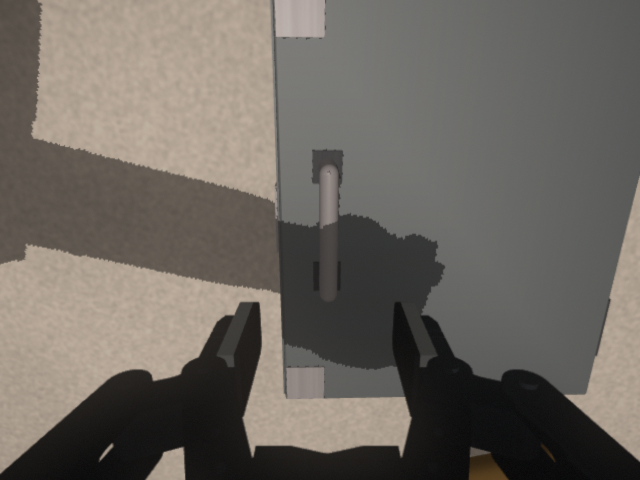

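The wrist view shows the bar upright at column 328, rows 165–300. That matches the prediction, with the 0.033 rad lid fitting slightly better. Next I'll descend and grasp.

```bash
python3 - <<'E'
from cell import bot
from h import *
import cv2
h=hand(0.02); 
print(bot.move_linear([h[0],h[1],.103],speed=.1,until_force=8))
print(bot.read_position(),bot.read_ft_force())
bot.set_gripper(0.0,40); bot.wait(.1)
print(bot.read_position(),bot.read_ft_force(),bot.read_gripper_width(),bot.read_clock())
cv2.imwrite("pics/d_wrist.png",bot.camera("wrist")[:,:,::-1])
E
```

```text
False
[ 0.53814186 -0.24135073  0.10370514] [1.08660415 0.07340765 0.49868551]
[ 0.53787942 -0.24121541  0.10336862] [-0.68664385  0.03151276  3.25999005] 0.1258917396929595 4.7917
```

View pics/d_wrist.png

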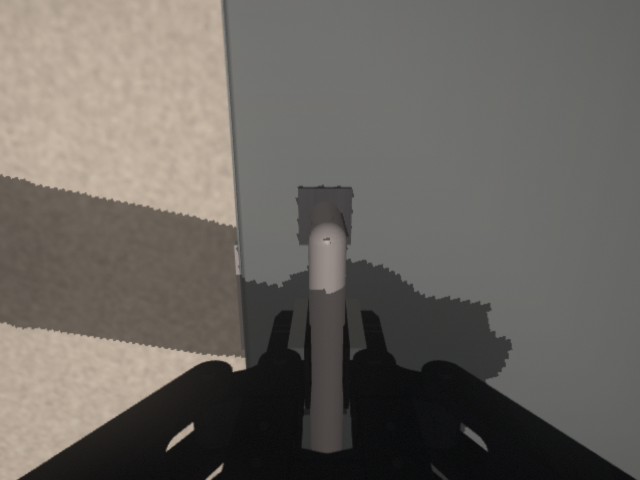

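The bar is gripped: it sits between the pads at column 328, and the opening of about 11 mm fits a 12 mm bar. Now the tug.

```bash
python3 - <<'E'
from cell import bot
from h import *
p0=np.array(bot.read_position()); f0=np.array(bot.read_ft_force())
th0=.033
for k in range(1,7):
    d=hand(th0+.01*k)-hand(th0)
    hit=bot.move_linear(p0+d,speed=.03,until_force=20)
    bot.wait(.1)
    print(k,hit,(bot.read_position()-p0).round(4),np.round(bot.read_ft_force(),1),round(bot.read_gripper_width(),3),bot.read_clock())
    if hit: break
E
```

```text
1 False [ 0.0003 -0.0001  0.0017] [ 0.7 -1.  -2.7] 0.129 5.1917
2 False [ 0.0008 -0.0002  0.0042] [ 0.7 -0.1 -2.5] 0.124 5.5417
3 False [ 0.0013 -0.0004  0.0064] [ 1.1 -0.3 -3.4] 0.127 5.8917
4 False [ 0.0018 -0.0005  0.0085] [ 0.2 -0.2 -3.5] 0.125 6.2417
5 False [ 0.0023 -0.0006  0.0106] [ 0.2 -0.4 -3.7] 0.124 6.5917
6 False [ 0.0029 -0.0008  0.0127] [ 0.4  0.5 -4.2] 0.126 6.9417
```

It lifts with only about 3–4 N at 12.7 mm of travel, so the lid is uncaught. I'll take a quick picture to confirm, then press it down.

```bash
python3 - <<'E'
from cell import bot
from h import *
import cv2
bot.wait(.2); cv2.imwrite("pics/e_scene.png",cv2.resize(bot.camera("scene")[105:270,150:325,::-1],None,fx=3.6,fy=3.6))
p=np.array(bot.read_position()); log=[]
for k in range(1,16):
    d=hand(.093-.01*k)-hand(.093)
    hit=bot.move_linear(p+d,speed=.03,until_force=30)
    f=bot.read_ft_force(); log.append(f[2])
    print(k,hit,(bot.read_position()-p).round(4),np.round(f,1),round(bot.read_gripper_width(),3),bot.read_clock())
    if hit or f[2]>25: break
cv2.imwrite("pics/f_scene.png",cv2.resize(bot.camera("scene")[105:270,150:325,::-1],None,fx=3.6,fy=3.6))
E
```

```text
1 False [-0.0005  0.0002 -0.0023] [-0.1 -0.7 -3.7] 0.123 7.4417
2 False [-0.0011  0.0003 -0.0043] [ 0.1 -1.1 -3.5] 0.125 7.6917
3 False [-0.0015  0.0004 -0.0064] [ 0.9 -0.5 -3.3] 0.12 7.9417
4 False [-0.002   0.0006 -0.0086] [ 0.9 -1.  -3.5] 0.128 8.1917
5 False [-0.0025  0.0007 -0.0107] [ 0.6 -0.3 -2.6] 0.118 8.4417
6 False [-0.0028  0.0008 -0.0125] [-0.  -0.2 -1.4] 0.122 8.6917
7 False [-0.0031  0.0009 -0.0141] [-1.3 -0.1  4.8] 0.122 8.9417
8 False [-0.0036  0.001  -0.0165] [-2.3  0.3  3.8] 0.119 9.1917
9 False [-0.0042  0.0012 -0.0197] [ 0.7 -0.7 -1.6] 0.124 9.4417
10 False [-0.0041  0.0011 -0.0199] [-3.   2.8 10.7] 0.127 9.6917
11 False [-0.0041  0.0011 -0.0203] [-5.3  4.9 21.3] 0.124 9.9417
12 False [-0.0041  0.001  -0.0205] [-9.8  6.  35.4] 0.125 10.1917
```

View pics/e_scene.png

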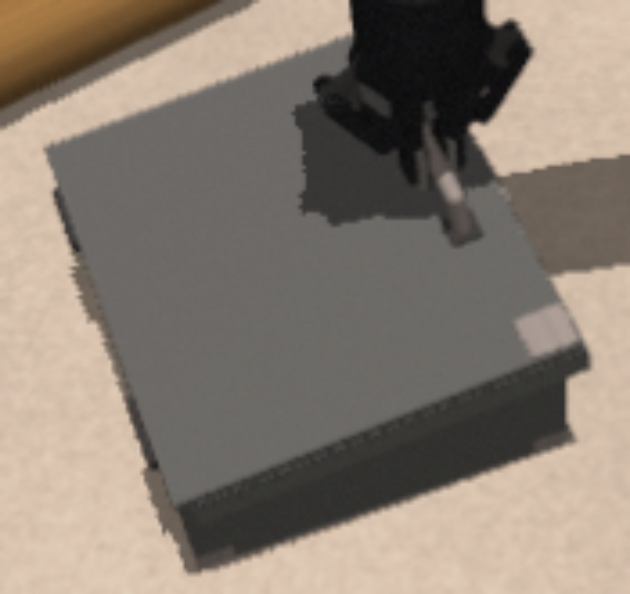

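View pics/f_scene.png

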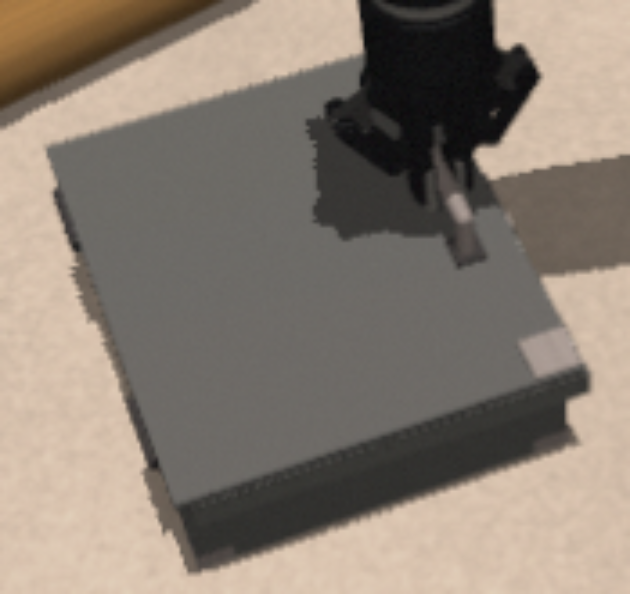

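Before the press, the corner patch near (548,330) was clearly raised; now it's down at (550,352). The force peaked, dropped (the click), and then climbed against a hard stop 20 mm lower. Next is a re-tug to check the catch, then I'll press again, release and look.

```bash
python3 - <<'E'
from cell import bot
from h import *
import cv2
def rep(t): print(t,np.round(bot.read_position(),4),np.round(bot.read_ft_force(),1),round(bot.read_gripper_width(),3),bot.read_clock())
zb=.1034+.0127-.0199  # TCP z with lid at its stop
p=np.array(bot.read_position()); b=p.copy(); b[2]=zb
bot.move_linear(b,speed=.02); bot.wait(.1); rep("relaxed")
hit=bot.move_linear(b+[0,0,.006],speed=.015,until_force=18); print(hit); rep("tug")
bot.move_linear(b-[0,0,.0015],speed=.02,until_force=25); rep("down")
bot.move_linear(b,speed=.02); rep("relaxed")
bot.set_gripper(0.5); bot.wait(.1); rep("open")
q=np.array(bot.read_position()); q[2]=.23
bot.move_linear(q,speed=.1); rep("up")
P,qq=bot.read_position(),bot.read_tool_rot(); im=bot.camera("wrist"); cv2.imwrite("pics/g_wrist.png",im[:,:,::-1])
c=bot.calibration("wrist"); W=np.eye(4); W[:3,:3]=R.from_quat(np.r_[qq[1:],qq[0]]).as_matrix(); W[:3,3]=P
c["extrinsics"]=np.linalg.inv(W@c["hand_eye"])
for th in (0,.033): print(th,proj(c,lidpts(np.r_[V[:3],th],[[-.215,.04,.038],[-.215,-.04,.038],[-.252,-.151,.008]])).round(1))
E
```

```text
relaxed [ 0.5365 -0.2409  0.096 ] [-0.9  1.   3.3] 0.124 10.7833
True
tug [ 0.5368 -0.2409  0.0978] [ 2.8 -1.7 -2.7] 0.126 11.1
down [ 0.5365 -0.2408  0.0959] [-0.6  0.8  7.2] 0.125 11.325
relaxed [ 0.5364 -0.2408  0.096 ] [-1.7  0.6  0.5] 0.125 11.575
open [ 0.5366 -0.241   0.0962] [ 0.1 -0.2  0.9] 0.498 12.0833
up [ 0.5363 -0.2407  0.2292] [-0.4  0.5 -0.7] 0.501 13.575
0 [[328.7 171.7]
 [328.6 288.5]
 [284.3 393.9]]
0.033 [[331.  173.5]
 [330.6 293. ]
 [283.8 400.8]]
```

View pics/g_wrist.png

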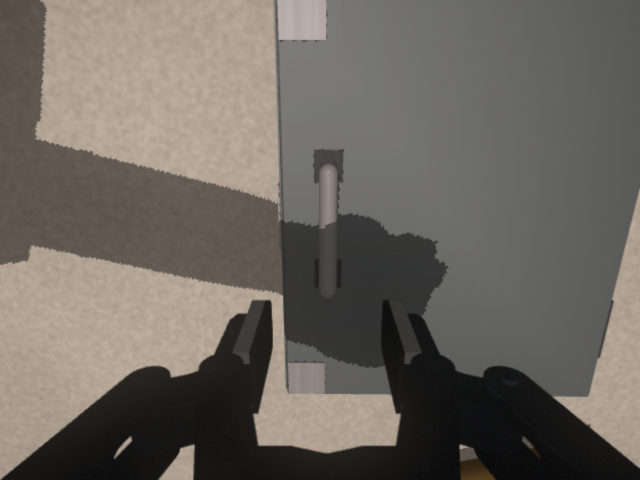

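The tug stopped against the catch after 1.8 mm. The corner at (288,394) matches the prediction for an angle of 0 (row 393.9; 400.8 if resting on the catch). I'll check the small case, then hand in.

```bash
python3 - <<'E'
from cell import bot
import cv2, numpy as np
bot.wait(1)
im=bot.camera("top"); a=cv2.imread("pics/a_top.png")[:,:,::-1]
d=np.abs(im.astype(int)-a).max(2)[185:305,108:240]; print((d>40).sum(), [x["bbox"] for x in bot.search_frame("top","small_case")][:1], bot.read_ft_force(), bot.read_clock())
bot.close_job()
E
```

```text
0 [[114.7, 194.9, 110.9, 105.0]] [ 0.4441552  -0.48232398 -0.09438193] 14.725
the job is handed in; nothing more can be done
```

The large case's lid was not caught. I pressed it shut until it clicked and let go, and handed the job in at about 14.7 s of the 35 s.

- **First tug:** holding the handle, I lifted it 12.7 mm to about 0.09 rad. It came up freely with only 3–4 N, so the catch had not held.
- **Pressing shut:** on the way down the force peaked, then dropped as the lid passed the catch. It then rose to 35 N against a hard stop, about 20 mm below the top of the lift.
- **Second tug:** the lid stopped after about 1.8 mm with a force change of over 18 N, which matches the 2 mm play of a caught lid. I then pressed it back down lightly and released it.
- **Last checks:** the wrist picture matches a fully shut lid: its front corner is at row 394, against 393.9 predicted for shut and 400.8 for resting on the catch. The gripper is clear above the handle with almost no force on it. The small case's part of the top picture is unchanged from the start.

None of the checks failed or disagreed. The lid angles are inferred from arm position, forces and pictures, because the joint itself can't be read.

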